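# Refit the extractor's hand lever and bring its circlip to the groove

### The arm

A 6-joint arm with a two-finger parallel gripper is mounted at the origin on the work surface. World frame = base frame: x ahead of the robot, y to its left, z up, the work surface at z = 0. Lengths are in m, angles in degrees, forces in N, time in s.
With the tool pointing down it reaches from about 0.3 to 0.75 m from the base axis. Payload 8.5 kg.
Tool frame: the origin (TCP) lies on the centre line of the jaws, within the pads' length; the fingertips stand 14 mm ahead of it and the grasp point (between the pads) lies 5 mm behind it; z points along the fingers, y is the direction in which the jaws open and shut (so a half turn about z gives the same grasp; the last joint's range is limited). The gripper opens to 85 mm and grips with 20 to 120 N. Pads are 22 mm wide; open, the fingers measure 114 mm over their backs; the gripper's body (76 mm by 85 mm) begins 54 mm behind the grasp point. The pads swing forward as they close: fully open they stand 13 mm farther back than shut.
Start: joints at [-76.851, 21.807, 74.336, -0, 83.858, -12.336], TCP at [0.237, -0.496, 0.245] pointing down, gripper open.
Joint ranges: [-178.18, 178.18], [-50.72, 133.34], [12.68, 142.11], [-81.47, 261.47], [9.98, 163.14], [-165.26, 165.26]. Speed limits (degrees/s): [136.94, 136.94, 180, 180, 180, 180].

### API

Orientations are given as a 3x3 rotation matrix whose columns are the frame's x, y, z axes.
In Python, from rig import env, optics, order, finder gives the robot as it stands.
- The arm moves only by the tool play_rows, never from a script. Its argument "commands" is a list of rows, each an object of numbers: "grip": the closure, from -1 (fully open) to 1 (shut); "x", "y", "z": the shift along the tool's x, y, z in m; "rx", "ry", "rz": the turn, a rotation vector about the tool's x, y, z in rad. A call has 1 to 12 rows; each row shifts and turns the commanded pose from where the row before left it, along the tool's axes as they then stand; what a row does not reach is not made up. A row lasts 1/8 s, in which the tool goes at most 62.5 mm and 10.7 degrees, less where a joint would pass 70% of its speed; a pose out of reach is approached as far as the arm can. A call is refused whole if a number of a shift passes 0.0625 or a number of a turn 0.188, either way. A call with a gripper value outside its range is refused whole. The fingers move at their own pace and stop on an object; "squeeze" is the grip in N (left out, the last holds). Time passes only in rows, so rows that do not move let the fingers close. It gives the time, the measured TCP pose, the force and the opening at its end, in the units of the state.
- env.observe(): the state, without advancing time (a new reading comes with each control period).
- optics.get_image(name): name is "scene" or "top"; returns a dict with "color" (384x512x3 uint8, blue, green, red), "range_z" (384x512 float32, m along the optical axis (not along the pixel's ray), 0 where there is no reading), "fov_y" (degrees; the focal length in pixels is half the picture's height over the tangent of half this angle, whatever the lens; pixels are square), "cx", "cy" (the principal point, pixels), "dist_coeffs" ([k1, k2, p1, p2, k3] as OpenCV has them; the pictures are not rectified), "cam_to_world" (4x4, takes a point from camera to world coordinates). Camera axes: x right, y down, z forward; pixel columns grow to the right and rows downward; lengths in m; the calibration is good to about 2 mm. A picture is of the moment at which its call begins.
- order.close_job(): hands the job in, once; it reports no verdict.
Trained networks look in the newest picture that a camera, given by its name, has taken for a name from the list of things; names that differ only in an ending like _2 or _b are one class to them, and where a whole thing is asked for, a point or a joint stands for the part that bears it (a point fixed in the world has none). Each returns a list of dicts, best first, with "conf" (0 to 1); they miss things now and then, are a little off and sometimes report something else, mostly with a low value. They report only what shows in the picture. A call takes as long as a camera call. They do not tell look-alikes from the thing itself.
- finder.boxes_of(camera, thing): "point" ([x, y, z] in m, in world coordinates, good to about 4 mm: the middle of the surface that is visible of it).
The state is a dict: "time_s": time; "q": joint angles; "qvel": joint speeds; "joint_efforts": joint torques, N m; "position": TCP position; "tool_rot": TCP orientation; "ft_force": force on the tool from outside, world axes, zero at the start; "wrist_torque": the same for the moment, N m; "grip_width": finger opening in m.
Only numpy, scipy, OpenCV 4.12 (cv2) and the standard library are available. Lean on these libraries where they do the work, as an engineer would, in place of code of your own. Each camera call takes 0.05 s, during which the arm holds its last target.

### The job

Hang the loose hand lever by its eye on the upright pivot stub of the low blue unit, flat down on the unit's steel top, and let go of it. Then pick up the circlip pliers by the handles, squeeze the handles fully so that the circlip on their tips is spread, pass it level over the top of the stub and lower it gently, still spread, to the groove just above the lever's eye. Finish while holding it there: pliers in the gripper, handles squeezed, circlip level around the groove and not pressed hard on the lever; leave the glassware and other vessels on the bench where they stand.

Things in the scene. Friction and masses are not known exactly. Their poses are not given: they have to be found in the camera images.
- stub_groove (a point): Centre of the groove round the vertical steel stub on the fixed dark-blue unit (180 x 180 mm, 45 mm high). Stub: 28 mm diameter, 58 mm high above the unit's flat steel top, upper 6 mm tapered to 18 mm diameter. Groove (20 mm diameter, dark): 26 to 38 mm above the unit's top; this point, on the axis, is 32 mm above it, 26 mm below the stub's top. z up along the stub.
- stub_foot (a point): Foot of the stub: on its axis, at the height of the unit's flat steel top. z is up along the stub. The lever, once seated, lies flat on this top, in any direction.
- lever_eye (a point): Centre of the eye of the loose steel hand lever, half-way up its boss: a ring of 54 mm outer diameter, 33 mm through hole, 26 mm high, underside flush with the bar's. Once seated, its top is level with the groove's lower edge. x points from the eye along the bar to the ball knob, z up.
- lever_grip (a point): Place to grip the lever, near its centre of mass: middle of its bar, 20 mm wide (along y) and 14 mm thick; half-way up, 7 mm above its underside. x along the bar to the black ball knob (28 mm ball, 85 mm from here); the eye's centre is 68 mm the other way. 0.26 to 0.4 kg. Lies on the bench at the start.
- ring_center (a point): Centre of the spread circlip's opening, half-way up it; fixed to the pliers' frame on their mid-line. The steel circlip, 4 mm thick, sits captive on the pliers' two tips and opens with them: at rest too small for the stub; fully spread it has about 36 mm of clear width round this point. x along the pliers from handles to circlip, z up.
- pliers_grip (a point): Place to squeeze the pliers (175 mm long, 0.21 kg, flat on the bench at the start): on the mid-line between the two handles, 8 mm above their underside, 100 mm behind ring_center; x from handles to circlip. Handles (grey, 10 mm wide, 16 mm thick): here 60 mm apart over their outsides at rest, 30 mm fully squeezed, then parallel to x. About 7 N on each handle here squeezes them fully, to a stop.
- jaw_left (a joint): Angle of each plier jaw from its rest position, rad: 0 at rest (circlip small), 0.28 to 0.30 fully squeezed (circlip fully spread). Both jaws move alike.
- flask_a: Bystander, to be left where it stands: stoppered conical glass flask, 82 mm wide at the foot, 124 mm high. Origin at the centre of its underside, z up.
- flask_b: Bystander, to be left where it stands: second conical glass flask of the same size. Origin at the centre of its underside, z up.
- amber_bottle: Bystander, to be left where it stands: brown screw-cap bottle, 68 mm diameter, 170 mm high. Origin at the centre of its underside, z up.
- jar: Bystander, to be left where it stands: white lidded jar, 60 mm diameter, 75 mm high. Origin at the centre of its underside, z up.
- crucible: Bystander, to be left where it stands: small open white porcelain cup, 42 mm diameter, 36 mm high. Origin at the centre of its underside, z up.
- beaker: Bystander, to be left where it stands: small open glass cup, 52 mm diameter, 55 mm high. Origin at the centre of its underside, z up.
There are look-alikes about, which are no part of the job. Leave any turquoise look-alike of the part that bears lever_eye alone.

How it is judged (in metres and radians):
On the way, in this order (a step that is already met when the one before it is completed fails the run):
1. the lever hangs by its eye on the stub, flat on the unit's top, and is let go (horizontal distance between lever_eye and stub_foot below 0.005 m and z of lever_eye in the frame of stub_foot between 0.009 and 0.017 m and angle between lever_eye's own z axis and vertical below 0.1 rad and contact force between the fingers and lever below 0.1 N), for 0.3 s.
2. the circlip, held spread in the pliers, is brought over the top of the stub (horizontal distance between ring_center and stub_groove below 0.012 m and z of ring_center in the frame of stub_groove above 0.022 m and value of joint jaw_left above 0.22 rad and contact force between the fingers and pliers above 2 N), for 0.05 s.
At the end, for the whole second after the job is handed in: Lever flat on the unit (eye within 5 mm of the stub's axis, 4 mm of seated height, tilt < 0.1 rad). Pliers in the fingers (> 2 N), jaws > 0.22 rad, circlip within 6 mm of the axis and 5 mm of the groove's mid-height, level to 0.15 rad, pressing lever and stub < 15 N each, at rest (horizontal distance between lever_eye and stub_foot below 0.005 m and z of lever_eye in the frame of stub_foot between 0.009 and 0.017 m and angle between lever_eye's own z axis and vertical below 0.1 rad and value of joint jaw_left above 0.22 rad and contact force between the fingers and pliers above 2 N and horizontal distance between ring_center and stub_groove below 0.006 m and z of ring_center in the frame of stub_groove between -0.0055 and 0.005 m and angle between ring_center's own z axis and vertical below 0.15 rad and contact force between pliers and lever below 15 N and contact force between pliers and unit below 15 N and linear speed of each of pliers, lever below 0.03 m/s); the arm keeps its last pose, push and grip.
It fails at once if a bystander vessel is pushed away or tipped over (distance of any of flask_a, flask_b, amber_bottle, jar, crucible, beaker from where it was at the start of the episode above 0.04 m or angle between any of flask_a, flask_b, amber_bottle, jar, crucible, beaker's own z axis and vertical above 0.5 rad).
It also fails if it takes over 72 s, if anything falls off the work surface, if the arm or the gripper's body presses on something with over 40 N, if the wrist force passes 120 N, or if a joint passes its speed limit or range.

## Working session

There is one attempt and no reset: what is moved stays moved. The work goes in short steps, Python scripts to look and compute and a tool call to move; the robot and the scene stay as the last step left them, time stands still between calls to the robot, and variables do not carry over. Pictures are saved under pics/ and viewed, and the job is handed in when it is done.

Besides the shell and the picture viewer there is one more tool, called as name(argument=value, ...), one argument or row to a line, values as JSON. play_rows: Moves the arm, as the interface text tells. Its arguments: {"type":"object","properties":{"commands":{"type":"array"},"squeeze":{"type":"number"}},"required":["commands"]}

```bash
ls; mkdir -p pics; python3 - <<'E'
from rig import env, optics, order, finder
import cv2,numpy as np,pickle
print(env.observe())
for n in ["scene","top"]:
    im=optics.get_image(n); cv2.imwrite(f"pics/{n}0.png",im["color"]); pickle.dump(im,open(f"{n}0.pkl","wb"))
    print(n,im["fov_y"],im["cx"],im["cy"],im["dist_coeffs"],np.round(im["cam_to_world"],3).tolist())
    for t in ["stub_groove","lever_eye","lever_grip","ring_center","pliers_grip","flask_a","amber_bottle","jar","crucible","beaker"]:
        print(n,t,[(np.round(d["point"],3).tolist(),round(d["conf"],2)) for d in finder.boxes_of(n,t)])
E
```

```text
pics
{'time_s': 0.0, 'q': array([-7.68507653e+01,  2.18400443e+01,  7.43854879e+01, -1.06102738e-03,
        8.38581347e+01, -1.23373329e+01]), 'qvel': array([ 0.09142687,  0.1103327 , -0.0018412 , -0.03660002, -0.07910197,
       -0.04871404]), 'joint_efforts': array([-3.77203187e-04, -4.48462915e+01, -2.31281036e+01, -1.78329287e-04,
        4.80668532e-03,  9.00714468e-06]), 'position': array([ 0.23657973, -0.4962073 ,  0.24471631]), 'tool_rot': array([[ 9.02685381e-01,  4.30301034e-01, -3.50121652e-04],
       [ 4.30301076e-01, -9.02684316e-01,  1.41778640e-03],
       [ 2.94025630e-04, -1.43047278e-03, -9.99998934e-01]]), 'ft_force': array([-0.56386772,  0.19341802, -0.22132567]), 'wrist_torque': array([-0.00395388, -0.02255108,  0.00969781]), 'grip_width': 0.08554890574534318}
scene 50.12134057427994 261.0573101225753 192.13083347617874 [-0.04278296  0.          0.          0.          0.        ] [[-0.864, 0.352, -0.361, 0.905], [0.504, 0.628, -0.593, 0.617], [0.018, -0.694, -0.72, 0.832], [0.0, 0.0, 0.0, 1.0]]
scene stub_groove [([0.537, 0.036, 0.047], 0.82)]
scene lever_eye 
[... 629 characters left out ...]
073931163 188.00187865670705 [-0.10354316  0.          0.          0.          0.        ] [[0.012, -0.986, 0.163, 0.268], [-1.0, -0.008, 0.02, -0.015], [-0.019, -0.164, -0.986, 1.484], [0.0, 0.0, 0.0, 1.0]]
top stub_groove [([0.521, 0.006, 0.045], 0.9), ([0.356, 0.099, 0.018], 0.26)]
top lever_eye [([0.496, -0.341, 0.015], 0.56)]
top lever_grip [([0.497, -0.339, 0.016], 0.69)]
top ring_center [([0.481, 0.333, 0.021], 0.53)]
top pliers_grip [([0.484, 0.325, 0.017], 0.76)]
top flask_a [([0.759, -0.063, 0.048], 0.9), ([0.752, 0.074, 0.051], 0.85)]
top amber_bottle [([0.694, 0.236, 0.112], 0.94)]
top jar [([0.688, -0.257, 0.076], 0.83)]
top crucible []
top beaker [([0.364, -0.12, 0.006], 0.55)]
```

View pics/scene0.png

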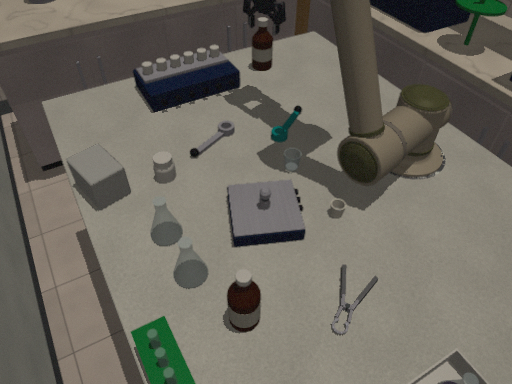

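View pics/top0.png

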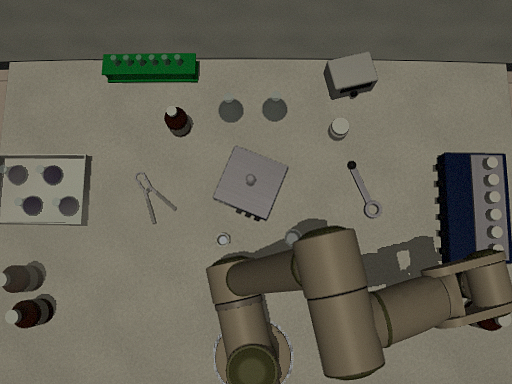

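The steel lever has its eye at scene (227,128) and top (372,209). The turquoise look-alike is at scene (285,125). The stub is at scene (265,192) and top (250,180), and the pliers are at scene (350,300) and top (152,195). I'll enlarge these to confirm.

```bash
cat > h.py <<'E'
import cv2,numpy as np,pickle
def K(im):
    f=im["color"].shape[0]/2/np.tan(np.radians(im["fov_y"]/2)); return np.array([[f,0,im["cx"]],[0,f,im["cy"]],[0,0,1]])
def onplane(im,uv,z):
    p=cv2.undistortPoints(np.array(uv,float).reshape(-1,1,2),K(im),np.array(im["dist_coeffs"])).reshape(-1,2)
    d=np.c_[p,np.ones(len(p))]; T=im["cam_to_world"]; d=d@T[:3,:3].T; o=T[:3,3]
    return o+d*((z-o[2])/d[:,2])[:,None]
def proj(im,P):
    T=np.linalg.inv(im["cam_to_world"]); r=cv2.Rodrigues(T[:3,:3])[0]
    return cv2.projectPoints(np.array(P,float).reshape(-1,1,3),r,T[:3,3],K(im),np.array(im["dist_coeffs"]))[0].reshape(-1,2)
def cloud(im):
    h,w=im["range_z"].shape; v,u=np.mgrid[:h,:w]
    p=cv2.undistortPoints(np.c_[u.ravel(),v.ravel()].astype(float).reshape(-1,1,2),K(im),np.array(im["dist_coeffs"])).reshape(-1,2)
    z=im["range_z"].ravel(); X=np.c_[p*z[:,None],z]; T=im["cam_to_world"]
    W=(X@T[:3,:3].T+T[:3,3]).reshape(h,w,3); W[im["range_z"]==0]=np.nan; return W
def crop(im,c,r,s,name):
    u,v=c; a=im["color"][max(0,v-r):v+r,max(0,u-r):u+r]; cv2.imwrite(name,cv2.resize(a,None,fx=s,fy=s,interpolation=cv2.INTER_CUBIC))
    return a
E
python3 - <<'E'
from h import *
S=pickle.load(open("scene0.pkl","rb"));T=pickle.load(open("top0.pkl","rb"))
def g(im,u,v,r,n=380):
    a=im["color"][v-r:v+r,u-r:u+r]; return cv2.resize(a,(n,n),interpolation=cv2.INTER_CUBIC)
cv2.imwrite("pics/c1.png",np.hstack([g(S,212,140,30),g(T,362,188,30)]))
cv2.imwrite("pics/c2.png",np.hstack([g(S,355,300,38),g(T,155,198,32)]))
cv2.imwrite("pics/c3.png",np.hstack([g(S,265,210,45),g(T,250,183,42)]))
E
```

```text
(no output)
```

View pics/c1.png

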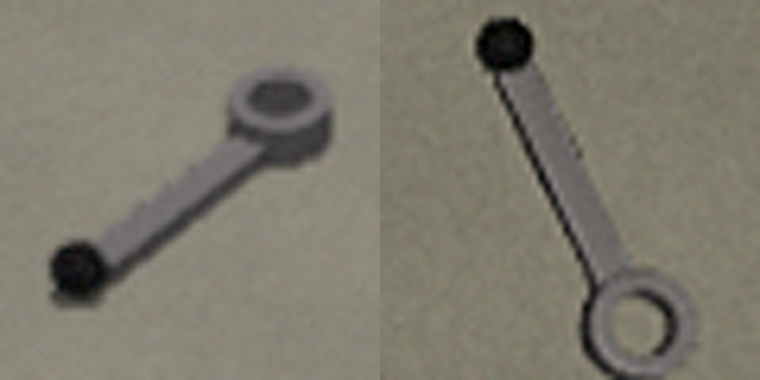

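View pics/c2.png

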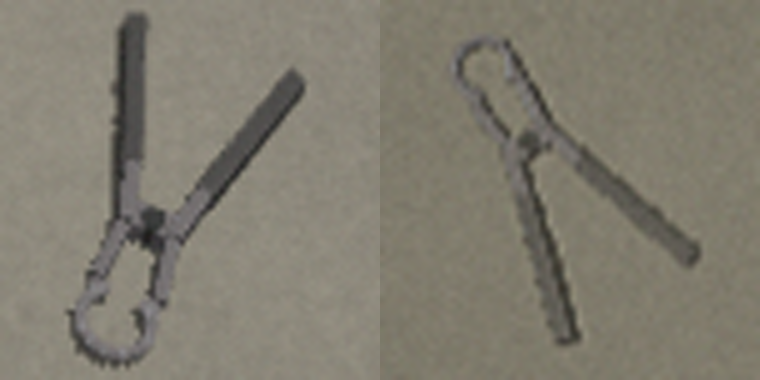

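View pics/c3.png

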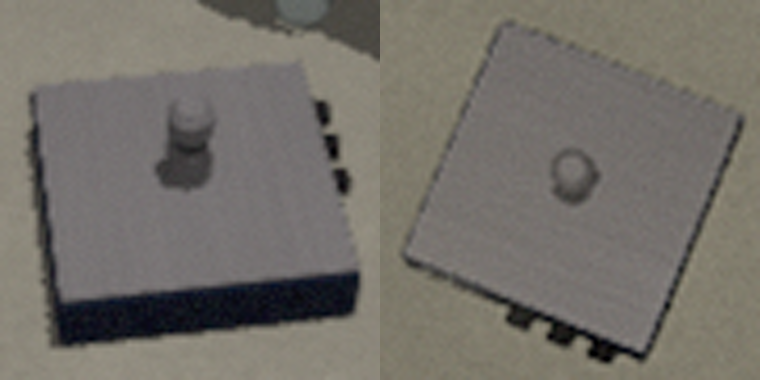

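```bash
python3 - <<'E'
from h import *
S=pickle.load(open("scene0.pkl","rb"));T=pickle.load(open("top0.pkl","rb"))
def pt(im,xy,u0,v0,sc,z): return np.round(onplane(im,[[xy[0]/sc-.5+u0,xy[1]/sc-.5+v0]],z)[0],4)
s=380/60
print("eye top",pt(S,(280,98),182,110,s,.026),pt(T,(260,322),332,158,s,.026))
print("knob",pt(S,(78,267),182,110,s,.010),pt(T,(124,44),332,158,s,.010))
print("stub top",pt(S,(190,106),220,165,380/90,.1),pt(T,(193,165),208,141,380/84,.1))
print("box corners top",[pt(T,p,208,141,380/84,.045) for p in [(128,22),(362,118),(267,352),(25,257)]], np.mean([pt(T,p,208,141,380/84,.045) for p in [(128,22),(362,118),(267,352),(25,257)]],0))
print("box corners sc",[pt(S,p,220,165,380/90,.045) for p in [(34,95),(300,65),(356,275),(60,303)]],np.mean([pt(S,p,220,165,380/90,.045) for p in [(34,95),(300,65),(356,275),(60,303)]],0))
for n,im in(("S",S),("T",T)):
    W=cloud(im)
    m=(W[...,2]>.085)&(W[...,2]<.115)&(np.hypot(W[...,0]-.53,W[...,1]-.02)<.05); P=W[m]; print(n,"stub cloud",len(P),P.min(0),P.max(0),np.median(P,0))
    m=(np.hypot(W[...,0]-.45,W[...,1]+.36)<.05)&(W[...,2]>.019); P=W[m]; print(n,"eye cloud",len(P),P.min(0),P.max(0),np.nanmean(P,0))
    m=(np.hypot(W[...,0]-.45,W[...,1]+.36)<.15)&(W[...,2]<.1);print(np.nanpercentile(W[m][:,2],[5,50]))
    m=(np.hypot(W[...,0]-.53,W[...,1]-.02)<.1)&(W[...,2]>.03)&(W[...,2]<.06);print("top z",np.nanmedian(W[m][:,2]))
E
```

```text
eye top [ 0.4489 -0.3633  0.026 ] [ 0.4494 -0.3651  0.026 ]
knob [ 0.5861 -0.3095  0.01  ] [ 0.5901 -0.305   0.01  ]
stub top [0.5262 0.0107 0.1   ] [0.5301 0.0105 0.1   ]
box corners top [array([0.6397, 0.0572, 0.045 ]), array([ 0.5739, -0.1026,  0.045 ]), array([ 0.4142, -0.0392,  0.045 ]), array([0.4767, 0.1238, 0.045 ])] [0.526125 0.0098   0.045   ]
box corners sc [array([ 0.5796, -0.0918,  0.045 ]), array([ 0.4163, -0.0319,  0.045 ]), array([0.4833, 0.1306, 0.045 ]), array([0.6425, 0.0642, 0.045 ])] [0.530425 0.017775 0.045   ]
S stub cloud 104 [ 0.51248093 -0.0015547   0.08509948] [0.54047442 0.03091262 0.10462791] [0.52993981 0.02007213 0.09839931]
S eye cloud 114 [ 0.42099775 -0.38737284  0.01902845] [ 0.47505535 -0.33338218  0.02973769] [ 0.44876299 -0.36038834  0.02375073]
[-0.00419972 -0.0011672 ]
top z 0.043382796404147994
T stub cloud 77 [ 0.51217383 -0.00367891  0.08619468] [0.54064291 0.02289501 0.10735782] [0.52388999 0.0108175  0.10023627]
T eye cloud 153 [ 0.42281753 -0.39272839  0.01917542] [ 0.48231116 -0.34013227  0.03640773] [ 0.44973875 -0.36553721  0.0258599 ]
[-5.48333640e-03  5.20590841e-05]
top z 0.04426599862012204
```

play_rows(
  commands=[
    {"rz": 0.054, "grip": -1},
    {"x": 0.0394, "y": -0.0051, "z": 0.014},
    {"x": 0.0394, "y": -0.0051, "z": 0.014},
    {"x": 0.0394, "y": -0.0051, "z": 0.014},
    {"x": 0.0394, "y": -0.0051, "z": 0.014},
    {"x": 0.0394, "y": -0.0051, "z": 0.014},
    {"x": 0.0394, "y": -0.0051, "z": 0.014},
    {"x": 0.0394, "y": -0.0051, "z": 0.014},
    {"x": 0.0394, "y": -0.0051, "z": 0.014},
    {"x": 0},
    {"x": 0},
  ],
  squeeze=60,
)

```text
invalid input at $.commands[0]: expected keys grip, x, y, z, rx, ry, rz
```

play_rows(
  commands=[
    {"grip": -1, "x": 0, "y": 0, "z": 0, "rx": 0, "ry": 0, "rz": 0.054},
    {"grip": -1, "x": 0.0394, "y": -0.0051, "z": 0.014, "rx": 0, "ry": 0, "rz": 0},
    {"grip": -1, "x": 0.0394, "y": -0.0051, "z": 0.014, "rx": 0, "ry": 0, "rz": 0},
    {"grip": -1, "x": 0.0394, "y": -0.0051, "z": 0.014, "rx": 0, "ry": 0, "rz": 0},
    {"grip": -1, "x": 0.0394, "y": -0.0051, "z": 0.014, "rx": 0, "ry": 0, "rz": 0},
    {"grip": -1, "x": 0.0394, "y": -0.0051, "z": 0.014, "rx": 0, "ry": 0, "rz": 0},
    {"grip": -1, "x": 0.0394, "y": -0.0051, "z": 0.014, "rx": 0, "ry": 0, "rz": 0},
    {"grip": -1, "x": 0.0394, "y": -0.0051, "z": 0.014, "rx": 0, "ry": 0, "rz": 0},
    {"grip": -1, "x": 0.0394, "y": -0.0051, "z": 0.014, "rx": 0, "ry": 0, "rz": 0},
    {"grip": -1, "x": 0, "y": 0, "z": 0, "rx": 0, "ry": 0, "rz": 0},
    {"grip": -1, "x": 0, "y": 0, "z": 0, "rx": 0, "ry": 0, "rz": 0},
  ],
  squeeze=60,
)

```text
time_s: 2.48
position: [0.5123, -0.339, 0.1335]
tool_rot: [[0.925, 0.381, -0.0], [0.381, -0.925, -0.0], [-0.0, 0.0, -1.0]]
ft_force: [0.2, 0.7, -0.5]
grip_width: 0.0857
```

play_rows(
  commands=[
    {"grip": -1, "x": 0, "y": 0, "z": 0.03, "rx": 0, "ry": 0, "rz": 0},
    {"grip": -1, "x": 0, "y": 0, "z": 0.03, "rx": 0, "ry": 0, "rz": 0},
    {"grip": -1, "x": 0, "y": 0, "z": 0.03, "rx": 0, "ry": 0, "rz": 0},
    {"grip": -1, "x": 0, "y": 0, "z": 0.02, "rx": 0, "ry": 0, "rz": 0},
    {"grip": -1, "x": 0, "y": 0, "z": 0.006, "rx": 0, "ry": 0, "rz": 0},
    {"grip": -1, "x": 0, "y": 0, "z": 0, "rx": 0, "ry": 0, "rz": 0},
    {"grip": -1, "x": 0, "y": 0, "z": 0, "rx": 0, "ry": 0, "rz": 0},
  ],
  squeeze=60,
)

```text
time_s: 3.35
position: [0.5128, -0.3393, 0.0184]
tool_rot: [[0.925, 0.381, 0.001], [0.381, -0.925, -0.001], [0.001, 0.002, -1.0]]
ft_force: [-0.2, 0.0, -0.7]
grip_width: 0.0854
```

```bash
python3 - <<'E'
from rig import optics
from h import *
im=optics.get_image("scene"); a=im["color"][90:190,150:290]; cv2.imwrite("pics/s1.png",cv2.resize(a,None,fx=5,fy=5,interpolation=cv2.INTER_CUBIC))
E
```

```text
(no output)
```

View pics/s1.png

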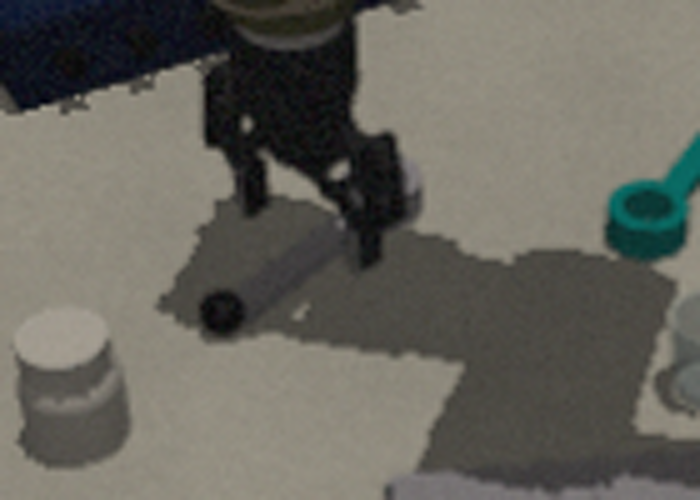

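The fingers straddle the steel bar, with the knob at crop (222,312) and the eye behind the finger. Closing.

play_rows(
  commands=[
    {"grip": 1, "x": 0, "y": 0, "z": 0.001, "rx": 0, "ry": 0, "rz": 0},
    {"grip": 1, "x": 0, "y": 0, "z": 0, "rx": 0, "ry": 0, "rz": 0},
    {"grip": 1, "x": 0, "y": 0, "z": 0, "rx": 0, "ry": 0, "rz": 0},
    {"grip": 1, "x": 0, "y": 0, "z": 0, "rx": 0, "ry": 0, "rz": 0},
    {"grip": 1, "x": 0, "y": 0, "z": 0, "rx": 0, "ry": 0, "rz": 0},
    {"grip": 1, "x": 0, "y": 0, "z": 0, "rx": 0, "ry": 0, "rz": 0},
    {"grip": 1, "x": 0, "y": 0, "z": 0, "rx": 0, "ry": 0, "rz": 0},
    {"grip": 1, "x": 0, "y": 0, "z": 0, "rx": 0, "ry": 0, "rz": 0},
  ],
  squeeze=70,
)

```text
time_s: 4.4
position: [0.5127, -0.3388, 0.0167]
tool_rot: [[0.925, 0.381, 0.0], [0.381, -0.925, -0.0], [0.0, 0.001, -1.0]]
ft_force: [-0.2, 0.3, 5.3]
grip_width: 0.018
```

play_rows(
  commands=[
    {"grip": 1, "x": 0, "y": 0, "z": -0.01, "rx": 0, "ry": 0, "rz": 0},
    {"grip": 1, "x": 0, "y": 0, "z": -0.03, "rx": 0, "ry": 0, "rz": 0},
    {"grip": 1, "x": 0, "y": 0, "z": -0.04, "rx": 0, "ry": 0, "rz": 0},
    {"grip": 1, "x": 0, "y": 0, "z": -0.04, "rx": 0, "ry": 0, "rz": 0},
    {"grip": 1, "x": 0, "y": 0, "z": -0.03, "rx": 0, "ry": 0, "rz": 0.168},
    {"grip": 1, "x": 0, "y": 0, "z": 0, "rx": 0, "ry": 0, "rz": 0.168},
    {"grip": 1, "x": 0, "y": 0, "z": 0, "rx": 0, "ry": 0, "rz": 0.168},
    {"grip": 1, "x": 0, "y": 0, "z": 0, "rx": 0, "ry": 0, "rz": 0.168},
    {"grip": 1, "x": 0, "y": 0, "z": 0, "rx": 0, "ry": 0, "rz": 0.168},
    {"grip": 1, "x": 0, "y": 0, "z": 0, "rx": 0, "ry": 0, "rz": 0.168},
    {"grip": 1, "x": 0, "y": 0, "z": 0, "rx": 0, "ry": 0, "rz": 0.168},
    {"grip": 1, "x": 0, "y": 0, "z": 0, "rx": 0, "ry": 0, "rz": 0},
  ],
  squeeze=70,
)

```text
time_s: 5.9
position: [0.5123, -0.3385, 0.1662]
tool_rot: [[0.708, -0.706, -0.001], [-0.706, -0.708, 0.001], [-0.001, 0.0, -1.0]]
ft_force: [0.8, 0.3, -3.6]
grip_width: 0.0181
```

play_rows(
  commands=[
    {"grip": 1, "x": -0.015, "y": -0.023, "z": 0, "rx": 0, "ry": 0, "rz": 0},
    {"grip": 1, "x": -0.0241, "y": -0.0367, "z": 0, "rx": 0, "ry": 0, "rz": 0},
    {"grip": 1, "x": -0.0241, "y": -0.0367, "z": 0, "rx": 0, "ry": 0, "rz": 0},
    {"grip": 1, "x": -0.0241, "y": -0.0367, "z": 0, "rx": 0, "ry": 0, "rz": 0},
    {"grip": 1, "x": -0.0241, "y": -0.0367, "z": 0, "rx": 0, "ry": 0, "rz": 0},
    {"grip": 1, "x": -0.0241, "y": -0.0367, "z": 0, "rx": 0, "ry": 0, "rz": 0},
    {"grip": 1, "x": -0.0182, "y": -0.0273, "z": 0, "rx": 0, "ry": 0, "rz": 0},
    {"grip": 1, "x": -0.0091, "y": -0.0137, "z": 0, "rx": 0, "ry": 0, "rz": 0},
    {"grip": 1, "x": 0, "y": 0, "z": 0, "rx": 0, "ry": 0, "rz": 0},
    {"grip": 1, "x": 0, "y": 0, "z": 0, "rx": 0, "ry": 0, "rz": 0},
  ],
  squeeze=70,
)

```text
time_s: 7.15
position: [0.5723, -0.0497, 0.1663]
tool_rot: [[0.707, -0.707, -0.0], [-0.707, -0.707, -0.0], [0.0, 0.0, -1.0]]
ft_force: [-0.0, 0.4, -3.0]
grip_width: 0.0177
```

```bash
python3 - <<'E'
from rig import optics,env
from h import *
o=env.observe(); print(o["position"],o["tool_rot"].round(3).tolist(),o["q"].round(1),o["grip_width"])
for n in ("scene","top"):
    im=optics.get_image(n); pickle.dump(im,open(n+"2.pkl","wb")); cv2.imwrite(f"pics/{n}2.png",im["color"])
S=pickle.load(open("scene2.pkl","rb"));T=pickle.load(open("top2.pkl","rb"))
a=cv2.resize(S["color"][130:230,210:310],(390,390),interpolation=cv2.INTER_CUBIC)
b=cv2.resize(T["color"][120:220,200:300],(390,390),interpolation=cv2.INTER_CUBIC)
cv2.imwrite("pics/c4.png",np.hstack([a,b]))
E
```

```text
[ 0.57229296 -0.04966168  0.16626024] [[0.707, -0.707, -0.0], [-0.707, -0.707, -0.0], [0.0, 0.0, -1.0]] [-16.8  28.1  77.7  -0.   74.3 118.3] 0.017661007926223476
```

View pics/c4.png

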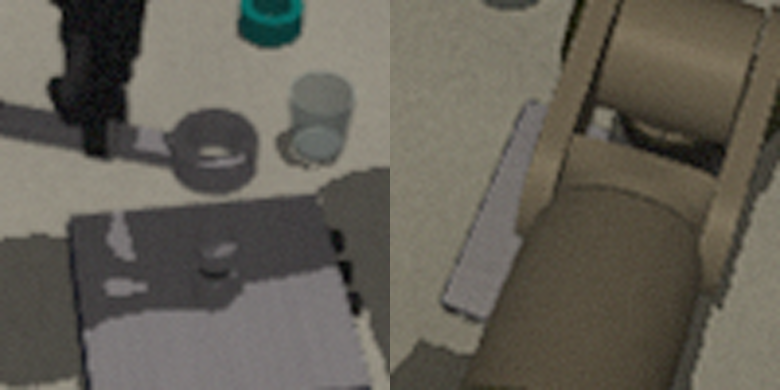

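```bash
cat >> h.py <<'E'
def circ(c,r,z,n=60):
    t=np.linspace(0,2*np.pi,n); return np.c_[c[0]+r*np.cos(t),c[1]+r*np.sin(t),np.full(n,z)]
def overlay(im,cs,ctr,r,n=390):
    u,v=ctr; s=n/(2*r); a=cv2.resize(im["color"][v-r:v+r,u-r:u+r],(n,n),interpolation=cv2.INTER_CUBIC)
    a=cv2.convertScaleAbs(a,alpha=1.5)
    for c,col in cs:
        p=(proj(im,c)-[u-r,v-r]+.5)*s; cv2.polylines(a,[np.round(p*8).astype(int).reshape(-1,1,2)],False,col,1,cv2.LINE_AA,3)
    return a
E
python3 - <<'E'
from h import *
S0=pickle.load(open("scene0.pkl","rb"));T0=pickle.load(open("top0.pkl","rb"));S=pickle.load(open("scene2.pkl","rb"))
c=(.527,.0105); L=lambda c:[(circ(c,.014,.045),(0,255,255)),(circ(c,.014,.097),(0,0,255)),(circ(c,.009,.103),(0,255,0))]
cv2.imwrite("pics/o1.png",np.hstack([overlay(S0,L(c),(265,195),22),overlay(T0,L(c),(250,180),20)]))
e=(.5244,-.0008); z=.1663-.0167
cv2.imwrite("pics/o2.png",np.hstack([overlay(S,[(circ(e,.027,z+.026),(0,0,255)),(circ(e,.0165,z+.026),(0,255,0)),(circ(e,.027,z),(0,255,255))],(265,168),30),overlay(S,L(c),(265,190),30)]))
E
```

```text
(no output)
```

View pics/o1.png

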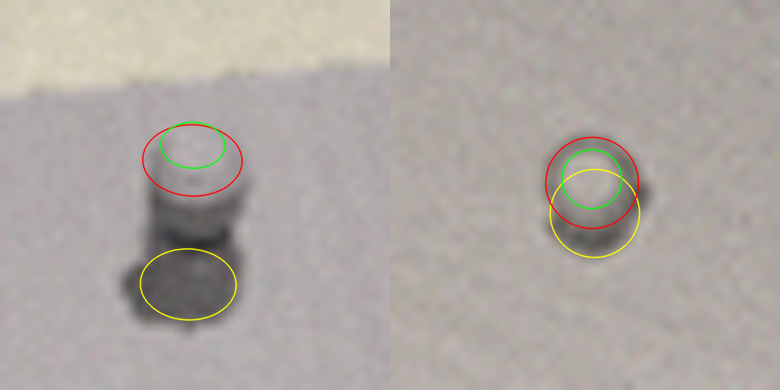

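View pics/o2.png

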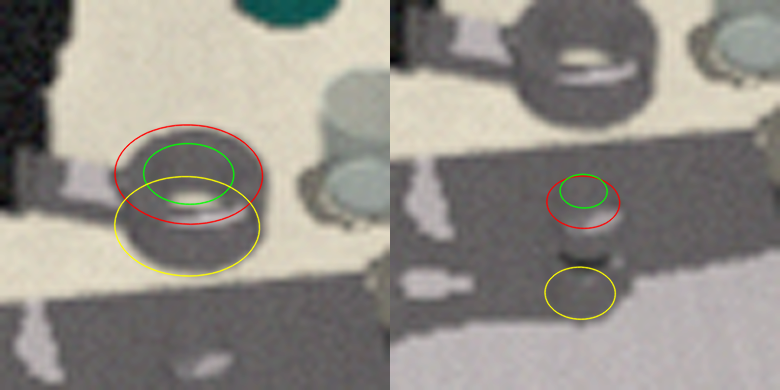

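play_rows(
  commands=[
    {"grip": 1, "x": -0.0031, "y": -0.0052, "z": 0.01, "rx": 0, "ry": 0, "rz": 0},
    {"grip": 1, "x": -0.0031, "y": -0.0053, "z": 0.015, "rx": 0, "ry": 0, "rz": 0},
    {"grip": 1, "x": 0, "y": 0, "z": 0.01, "rx": 0, "ry": 0, "rz": 0},
    {"grip": 1, "x": 0, "y": 0, "z": 0, "rx": 0, "ry": 0, "rz": 0},
    {"grip": 1, "x": 0, "y": 0, "z": 0, "rx": 0, "ry": 0, "rz": 0},
  ],
  squeeze=70,
)

```text
time_s: 7.88
position: [0.5756, -0.0369, 0.1315]
tool_rot: [[0.707, -0.707, 0.0], [-0.707, -0.707, -0.0], [0.0, -0.0, -1.0]]
ft_force: [-0.4, 0.6, -2.5]
grip_width: 0.0179
```

```bash
python3 - <<'E'
from rig import optics,env
from h import *
o=env.observe(); p=o["position"]; R=o["tool_rot"]; print(p)
S=optics.get_image("scene"); pickle.dump(S,open("scene3.pkl","wb"))
e=p+R@[-.0684,-.0007,0]; z=p[2]-.0167; print(e,z)
c=(.5275,.011); L=lambda c:[(circ(c,.014,.045),(0,255,255)),(circ(c,.014,.097),(0,0,255)),(circ(c,.009,.103),(0,255,0))]
cv2.imwrite("pics/o3.png",np.hstack([overlay(S,[(circ(e,.027,z+.026),(0,0,255)),(circ(e,.0165,z+.026),(0,255,0)),(circ(e,.027,z),(0,255,255))],(265,185),25),overlay(S,L(c),(265,190),25)]))
E
```

```text
[ 0.57560884 -0.03686307  0.13151875]
[0.52772765 0.01198814 0.13148851] 0.1148187512525595
```

View pics/o3.png

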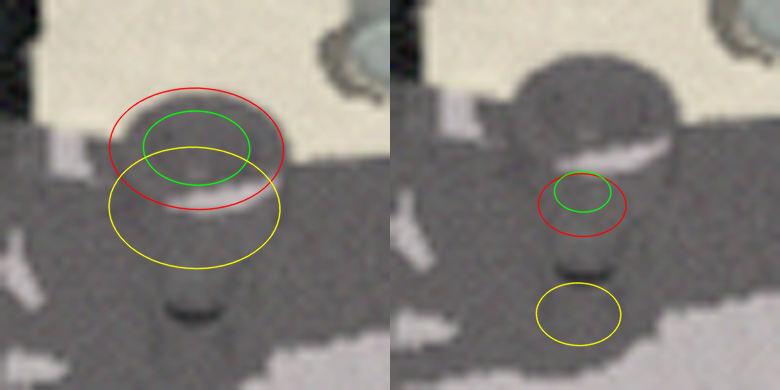

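play_rows(
  commands=[
    {"grip": 1, "x": 0.0005, "y": 0.0005, "z": 0.005, "rx": 0, "ry": 0, "rz": 0},
    {"grip": 1, "x": 0, "y": 0, "z": 0.006, "rx": 0, "ry": 0, "rz": 0},
    {"grip": 1, "x": 0, "y": 0, "z": 0.006, "rx": 0, "ry": 0, "rz": 0},
    {"grip": 1, "x": 0, "y": 0, "z": 0.006, "rx": 0, "ry": 0, "rz": 0},
    {"grip": 1, "x": 0, "y": 0, "z": 0, "rx": 0, "ry": 0, "rz": 0},
  ],
  squeeze=70,
)

```text
time_s: 8.55
position: [0.5752, -0.0374, 0.1077]
tool_rot: [[0.707, -0.707, -0.001], [-0.707, -0.707, 0.0], [-0.001, 0.001, -1.0]]
ft_force: [0.1, 0.4, -2.8]
grip_width: 0.0183
```

play_rows(
  commands=[
    {"grip": 1, "x": 0, "y": 0, "z": 0.007, "rx": 0, "ry": 0, "rz": 0},
    {"grip": 1, "x": 0, "y": 0, "z": 0.007, "rx": 0, "ry": 0, "rz": 0},
    {"grip": 1, "x": 0, "y": 0, "z": 0.007, "rx": 0, "ry": 0, "rz": 0},
    {"grip": 1, "x": 0, "y": 0, "z": 0.007, "rx": 0, "ry": 0, "rz": 0},
    {"grip": 1, "x": 0, "y": 0, "z": 0.007, "rx": 0, "ry": 0, "rz": 0},
    {"grip": 1, "x": 0, "y": 0, "z": 0.005, "rx": 0, "ry": 0, "rz": 0},
    {"grip": 1, "x": 0, "y": 0, "z": 0.003, "rx": 0, "ry": 0, "rz": 0},
    {"grip": 1, "x": 0, "y": 0, "z": 0, "rx": 0, "ry": 0, "rz": 0},
  ],
  squeeze=70,
)

```text
time_s: 9.55
position: [0.5754, -0.0374, 0.0652]
tool_rot: [[0.707, -0.707, -0.0], [-0.707, -0.707, 0.0], [-0.0, 0.0, -1.0]]
ft_force: [1.1, -0.5, -2.9]
grip_width: 0.018
```

play_rows(
  commands=[
    {"grip": 1, "x": 0, "y": 0, "z": 0.002, "rx": 0, "ry": 0, "rz": 0},
    {"grip": 1, "x": 0, "y": 0, "z": 0.001, "rx": 0, "ry": 0, "rz": 0},
    {"grip": 1, "x": 0, "y": 0, "z": 0, "rx": 0, "ry": 0, "rz": 0},
  ],
  squeeze=40,
)

```text
time_s: 9.93
position: [0.5754, -0.0374, 0.0623]
tool_rot: [[0.707, -0.707, -0.0], [-0.707, -0.707, 0.0], [-0.0, 0.0, -1.0]]
ft_force: [0.5, -0.0, -2.8]
grip_width: 0.0177
```

Nearly down. I'll open now and let it settle.

play_rows(
  commands=[
    {"grip": 0.5, "x": 0, "y": 0, "z": 0, "rx": 0, "ry": 0, "rz": 0},
    {"grip": -1, "x": 0, "y": 0, "z": 0, "rx": 0, "ry": 0, "rz": 0},
    {"grip": -1, "x": 0, "y": 0, "z": 0, "rx": 0, "ry": 0, "rz": 0},
    {"grip": -1, "x": 0, "y": 0, "z": 0, "rx": 0, "ry": 0, "rz": 0},
    {"grip": -1, "x": 0, "y": 0, "z": 0, "rx": 0, "ry": 0, "rz": 0},
    {"grip": -1, "x": 0, "y": 0, "z": 0, "rx": 0, "ry": 0, "rz": 0},
    {"grip": -1, "x": 0, "y": 0, "z": -0.02, "rx": 0, "ry": 0, "rz": 0},
    {"grip": -1, "x": 0, "y": 0, "z": -0.04, "rx": 0, "ry": 0, "rz": 0},
    {"grip": -1, "x": 0, "y": 0, "z": -0.05, "rx": 0, "ry": 0, "rz": 0},
    {"grip": -1, "x": 0, "y": 0, "z": -0.05, "rx": 0, "ry": 0, "rz": 0},
  ],
  squeeze=40,
)

```text
time_s: 11.18
position: [0.5752, -0.0374, 0.2239]
tool_rot: [[0.707, -0.707, -0.0], [-0.707, -0.707, 0.0], [-0.0, 0.0, -1.0]]
ft_force: [-0.6, 0.3, 0.0]
grip_width: 0.0853
```

```bash
python3 - <<'E'
from rig import optics,env
from h import *
print(env.observe()["position"],env.observe()["q"].round(1))
S=optics.get_image("scene"); pickle.dump(S,open("scene4.pkl","wb"))
e=(.5275,.011);c=e;z=.045; L=lambda c:[(circ(c,.014,.045),(0,255,255)),(circ(c,.014,.097),(0,0,255)),(circ(c,.009,.103),(0,255,0))]
cv2.imwrite("pics/o4.png",np.hstack([overlay(S,[],(265,195),50),overlay(S,[(circ(e,.027,z+.026),(0,0,255)),(circ(e,.0165,z+.026),(0,255,0)),(circ(e,.027,z),(0,255,255))],(265,200),25)]))
S0=pickle.load(open("scene0.pkl","rb"));T0=pickle.load(open("top0.pkl","rb"))
g=lambda im,u,v,r:cv2.convertScaleAbs(cv2.resize(im["color"][v-r:v+r,u-r:u+r],(390,390),interpolation=cv2.INTER_CUBIC),alpha=1.4)
cv2.imwrite("pics/p1.png",np.hstack([g(S0,355,300,39),g(T0,156,198,30)]))
E
```

```text
[ 0.57518086 -0.03738013  0.2238954 ] [-15.5  25.4  72.2  -0.   82.5 119.5]
```

View pics/o4.png

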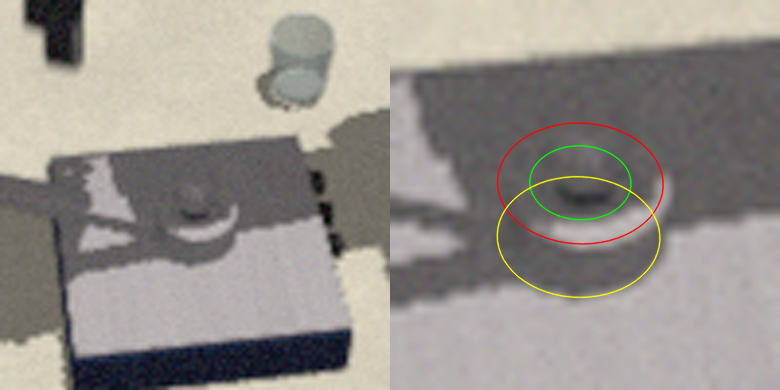

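View pics/p1.png

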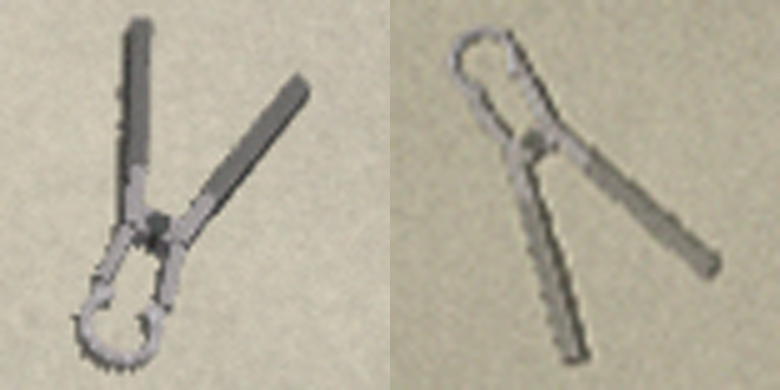

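```bash
python3 - <<'E'
from h import *
S=pickle.load(open("scene0.pkl","rb"));T=pickle.load(open("top0.pkl","rb"))
def pt(im,pts,u0,v0,sc,z): return onplane(im,[[x/sc-.5+u0,y/sc-.5+v0] for x,y in pts],z)
A=pt(S,[(140,22),(302,84),(157,230),(120,364),(80,325),(158,325)],316,261,5,.014)
B=pt(T,[(185,356),(318,266),(147,142),(97,30),(63,65),(132,45)],126,168,6.5,.014)
for P in(A,B):
    m=(P[0]+P[1])/2; d=P[2]-m; d/=np.linalg.norm(d); print(P.round(4)[:,:2].tolist(),"mid",m.round(4),"ang",np.degrees(np.arctan2(d[1],d[0])), "dist piv,ringfar",np.linalg.norm(P[2]-m),np.dot(P[3]-m,d), "sep",np.linalg.norm(P[0]-P[1]))
for n,im in(("S",S),("T",T)):
    W=cloud(im); m=(np.hypot(W[...,0]-.49,W[...,1]-.33)<.13)&(W[...,2]>.007)&(W[...,2]<.03); P=W[m]
    print(n,len(P),np.percentile(P[:,2],[5,50,95]))
    c,w,_=cv2.PCACompute2(P[:,:2].astype(np.float32),None)[:3]; d=w[0]*np.sign(w[0][0]); t=(P[:,:2]-c)@d.T
    print(c,d,np.degrees(np.arctan2(d[1],d[0])),t.min(),t.max())
E
```

```text
[[0.4449, 0.247], [0.4002, 0.3122], [0.5062, 0.3375], [0.5585, 0.3788], [0.5626, 0.3563], [0.5337, 0.373]] mid [0.4226 0.2796 0.014 ] ang 34.688752704495485 dist piv,ringfar 0.10168977682961569 0.16826482241384108 sep 0.07901482507408261
[[0.4013, 0.3087], [0.4452, 0.2463], [0.5045, 0.3317], [0.5594, 0.359], [0.542, 0.3748], [0.5521, 0.3413]] mid [0.4232 0.2775 0.014 ] ang 33.71997814386781 dist piv,ringfar 0.09767896416004199 0.15846881776132304 sep 0.07634568493786709
S 625 [0.0080146  0.01417076 0.01727719]
[[0.4872454  0.32387808]] [0.822863  0.5682398] 34.627575 -0.0822654907224025 0.08843072114951256
T 345 [0.00731908 0.013448   0.02014709]
[[0.48088968 0.31741437]] [0.8221935 0.5692082] 34.695023 -0.1010269417763507 0.12973305591492418
```

Seated: the eye's lit rim surrounds the stub at crop (580,190) and the lever lies flat. Next I go to the pliers.

play_rows(
  commands=[
    {"grip": -1, "x": -0.0322, "y": -0.0163, "z": 0, "rx": 0, "ry": 0, "rz": 0},
    {"grip": -1, "x": -0.0322, "y": -0.0163, "z": 0, "rx": 0, "ry": 0, "rz": 0},
    {"grip": -1, "x": -0.0322, "y": -0.0163, "z": 0, "rx": 0, "ry": 0, "rz": 0},
    {"grip": -1, "x": -0.0322, "y": -0.0163, "z": 0, "rx": 0, "ry": 0, "rz": 0},
    {"grip": -1, "x": -0.0322, "y": -0.0163, "z": 0, "rx": 0, "ry": 0, "rz": 0},
    {"grip": -1, "x": -0.0322, "y": -0.0163, "z": 0, "rx": 0, "ry": 0, "rz": 0},
    {"grip": -1, "x": -0.0322, "y": -0.0163, "z": 0, "rx": 0, "ry": 0, "rz": 0},
    {"grip": -1, "x": -0.0322, "y": -0.0163, "z": 0, "rx": 0, "ry": 0, "rz": 0},
    {"grip": -1, "x": -0.0322, "y": -0.0163, "z": 0, "rx": 0, "ry": 0, "rz": 0},
    {"grip": -1, "x": -0.0322, "y": -0.0163, "z": 0, "rx": 0, "ry": 0, "rz": 0},
  ],
  squeeze=70,
)

```text
time_s: 12.48
position: [0.4624, 0.3066, 0.2221]
tool_rot: [[0.707, -0.707, -0.0], [-0.707, -0.707, -0.0], [-0.0, 0.0, -1.0]]
ft_force: [0.4, -0.3, -0.2]
grip_width: 0.085
```

play_rows(
  commands=[
    {"grip": -1, "x": 0, "y": 0, "z": 0.012, "rx": 0, "ry": 0, "rz": -0.1728},
    {"grip": -1, "x": 0, "y": 0, "z": 0.015, "rx": 0, "ry": 0, "rz": -0.1728},
    {"grip": -1, "x": 0, "y": 0, "z": 0.015, "rx": 0, "ry": 0, "rz": -0.1728},
    {"grip": -1, "x": 0, "y": 0, "z": 0.015, "rx": 0, "ry": 0, "rz": -0.1728},
    {"grip": -1, "x": 0, "y": 0, "z": 0.015, "rx": 0, "ry": 0, "rz": -0.1728},
    {"grip": -1, "x": 0, "y": 0, "z": 0.015, "rx": 0, "ry": 0, "rz": -0.1728},
    {"grip": -1, "x": 0, "y": 0, "z": 0.015, "rx": 0, "ry": 0, "rz": -0.1728},
    {"grip": -1, "x": 0, "y": 0, "z": 0.01, "rx": 0, "ry": 0, "rz": -0.1728},
    {"grip": -1, "x": 0, "y": 0, "z": 0, "rx": 0, "ry": 0, "rz": 0},
    {"grip": -1, "x": 0, "y": 0, "z": 0, "rx": 0, "ry": 0, "rz": 0},
  ],
  squeeze=70,
)

```text
time_s: 13.72
position: [0.4631, 0.3056, 0.1107]
tool_rot: [[0.829, 0.56, 0.001], [0.56, -0.829, 0.0], [0.001, 0.0, -1.0]]
ft_force: [0.2, -0.3, -0.2]
grip_width: 0.0856
```

play_rows(
  commands=[
    {"grip": -1, "x": 0, "y": 0, "z": 0.03, "rx": 0, "ry": 0, "rz": 0},
    {"grip": -1, "x": 0, "y": 0, "z": 0.03, "rx": 0, "ry": 0, "rz": 0},
    {"grip": -1, "x": 0, "y": 0, "z": 0, "rx": 0, "ry": 0, "rz": 0},
    {"grip": -1, "x": 0, "y": 0, "z": 0, "rx": 0, "ry": 0, "rz": 0},
  ],
  squeeze=70,
)

```text
time_s: 14.22
position: [0.4636, 0.3058, 0.0516]
tool_rot: [[0.827, 0.562, 0.002], [0.562, -0.827, 0.001], [0.002, 0.0, -1.0]]
ft_force: [-0.3, 0.1, -0.4]
grip_width: 0.0856
```

```bash
python3 - <<'E'
from rig import optics,env
from h import *
o=env.observe(); p=o["position"];R=o["tool_rot"];print(p)
S=optics.get_image("scene"); T=optics.get_image("top"); pickle.dump(S,open("scene5.pkl","wb"));pickle.dump(T,open("top5.pkl","wb"))
L=[]
for im,c,r in((S,(350,290),50),(T,(170,200),50)):
    L.append(overlay(im,[],c,r))
cv2.imwrite("pics/p5.png",np.hstack(L))
c=(.527,.0105); 
cv2.imwrite("pics/p6.png",np.hstack([overlay(T,[],(250,185),50),overlay(T,[(circ(c,.014,.097),(0,0,255)),(circ(c,.027,.071),(0,255,0)),(circ(c,.0165,.071),(0,255,0))],(250,182),20)]))
E
```

```text
[0.46358084 0.30577603 0.05163903]
```

View pics/p5.png

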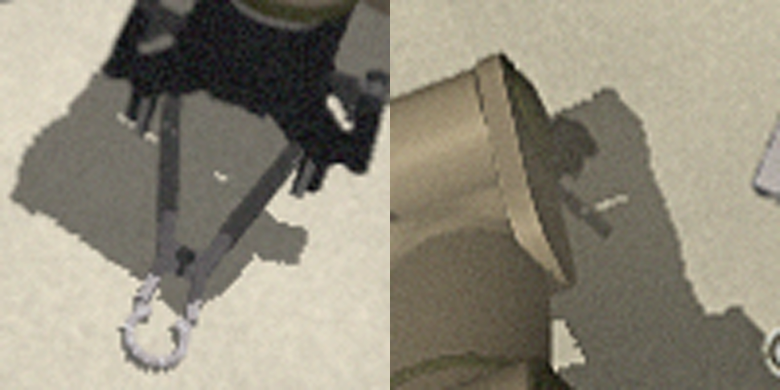

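View pics/p6.png

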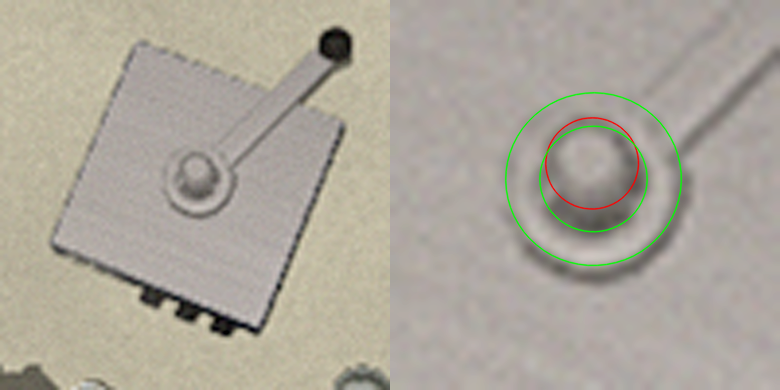

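The lever is seated around the stub (top crop, centre (592,180)). Both fingers straddle the plier handles. I'll descend and squeeze.

play_rows(
  commands=[
    {"grip": -1, "x": 0, "y": 0, "z": 0.02, "rx": 0, "ry": 0, "rz": 0},
    {"grip": -1, "x": 0, "y": 0, "z": 0.012, "rx": 0, "ry": 0, "rz": 0},
    {"grip": -1, "x": 0, "y": 0, "z": 0.0027, "rx": 0, "ry": 0, "rz": 0},
    {"grip": -1, "x": 0, "y": 0, "z": 0, "rx": 0, "ry": 0, "rz": 0},
    {"grip": 1, "x": 0, "y": 0, "z": 0, "rx": 0, "ry": 0, "rz": 0},
    {"grip": 1, "x": 0, "y": 0, "z": 0, "rx": 0, "ry": 0, "rz": 0},
    {"grip": 1, "x": 0, "y": 0, "z": 0, "rx": 0, "ry": 0, "rz": 0},
    {"grip": 1, "x": 0, "y": 0, "z": 0, "rx": 0, "ry": 0, "rz": 0},
    {"grip": 1, "x": 0, "y": 0, "z": 0, "rx": 0, "ry": 0, "rz": 0},
    {"grip": 1, "x": 0, "y": 0, "z": 0, "rx": 0, "ry": 0, "rz": 0},
    {"grip": 1, "x": 0, "y": 0, "z": 0, "rx": 0, "ry": 0, "rz": 0},
    {"grip": 1, "x": 0, "y": 0, "z": 0, "rx": 0, "ry": 0, "rz": 0},
  ],
  squeeze=70,
)

```text
time_s: 15.82
position: [0.4637, 0.3059, 0.0176]
tool_rot: [[0.827, 0.562, 0.003], [0.562, -0.827, 0.001], [0.003, 0.001, -1.0]]
ft_force: [-3.1, -1.0, 14.8]
grip_width: 0.0249
```

```bash
python3 - <<'E'
from rig import optics,env
from h import *
o=env.observe(); p=o["position"];R=o["tool_rot"];print(p,o["grip_width"])
S=optics.get_image("scene"); pickle.dump(S,open("scene6.pkl","wb"))
rc=p+R@[.1,0,0]
cv2.imwrite("pics/p7.png",np.hstack([overlay(S,[],(350,290),50),overlay(S,[(circ(rc,.018,.01),(0,0,255))],(345,310),25)]))
E
```

```text
[0.46374792 0.30593664 0.01758878] 0.024929241493240197
```

View pics/p7.png

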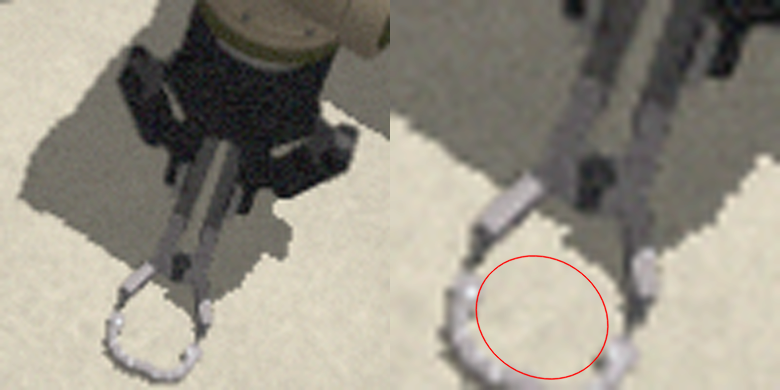

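Handles are squeezed parallel and the circlip is spread open around crop (545,325). Lifting.

play_rows(
  commands=[
    {"grip": 1, "x": 0, "y": 0, "z": -0.005, "rx": 0, "ry": 0, "rz": 0},
    {"grip": 1, "x": 0, "y": 0, "z": -0.02, "rx": 0, "ry": 0, "rz": 0},
    {"grip": 1, "x": 0, "y": 0, "z": -0.03, "rx": 0, "ry": 0, "rz": 0},
    {"grip": 1, "x": 0, "y": 0, "z": -0.04, "rx": 0, "ry": 0, "rz": 0},
    {"grip": 1, "x": 0, "y": 0, "z": -0.04, "rx": 0, "ry": 0, "rz": 0},
    {"grip": 1, "x": 0, "y": 0, "z": 0, "rx": 0, "ry": 0, "rz": 0},
    {"grip": 1, "x": 0, "y": 0, "z": 0, "rx": 0, "ry": 0, "rz": 0},
  ],
  squeeze=70,
)

```text
time_s: 16.75
position: [0.4623, 0.3052, 0.1496]
tool_rot: [[0.827, 0.562, -0.002], [0.562, -0.827, -0.001], [-0.002, -0.0, -1.0]]
ft_force: [0.6, -0.0, -2.7]
grip_width: 0.0244
```

```bash
python3 - <<'E'
from rig import optics,env
from h import *
o=env.observe(); p=o["position"];R=o["tool_rot"];print(p,o["grip_width"])
S=optics.get_image("scene"); T=optics.get_image("top"); pickle.dump((S,o),open("scene7.pkl","wb"));pickle.dump(T,open("top7.pkl","wb"))
rc=p+R@[.1,0,.010]
u,v=np.round(proj(S,rc)[0]).astype(int);a,b=np.round(proj(T,rc)[0]).astype(int); print(rc,u,v,a,b)
cv2.imwrite("pics/p8.png",np.hstack([overlay(S,[(circ(rc,.018,rc[2]),(0,0,255))],(u,v),30),overlay(T,[(circ(rc,.018,rc[2]),(0,0,255))],(a,b),24)]))
E
```

```text
[0.46226578 0.30521057 0.14955018] 0.024396154188040687
[0.54494269 0.36142734 0.13934224] 350 293 129 169
```

View pics/p8.png

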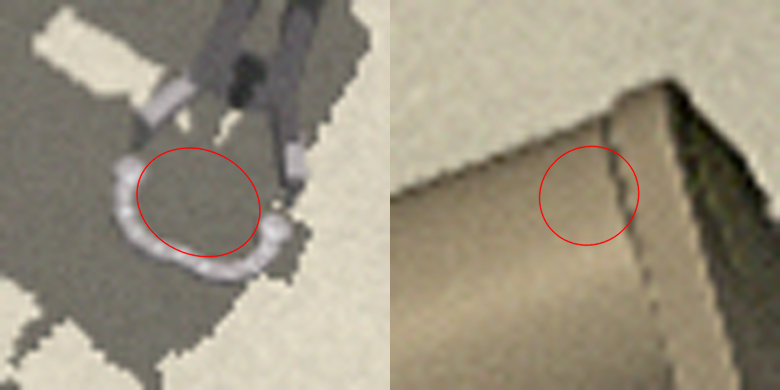

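```bash
python3 - <<'E'
from h import *
for f in ("scene0","top0"):
    S=pickle.load(open(f+".pkl","rb")); W=cloud(S); g=cv2.cvtColor(S["color"],cv2.COLOR_BGR2HSV)
    d=np.array([.827,.562]); o=np.array([.4627,.3055]); X=W[...,:2]-o; a=X@d; b=X@np.array([-d[1],d[0]])
    hs=W[...,2]
    for lo,hi in((-.045,-.02),(-.02,.03),(.06,.08),(.08,.095),(.1,.13)):
        m=(a>lo)&(a<hi)&(abs(b)<.06); z=hs[m]; print(f,lo,hi,"bench",np.median(z).round(4),"p90..",np.percentile(z,[85,90,95,98]).round(4), m.sum())
S,o=pickle.load(open("scene7.pkl","rb")); W=cloud(S); p=o["position"];R=o["tool_rot"]
Q=(W-p)@R  # tool coordinates
m=(Q[...,2]>-.01)&(Q[...,2]<.03)&(abs(Q[...,1])<.05)&(Q[...,0]>.0)&(Q[...,0]<.14)
P=Q[m]
for lo in np.arange(0,.14,.01):
    k=(P[:,0]>=lo)&(P[:,0]<lo+.01); 
    if k.sum(): print(round(lo,3),k.sum(),"z",np.median(P[k,2]).round(4),P[k,2].min().round(4),"y",P[k,1].min().round(4),P[k,1].max().round(4))
E
```

```text
scene0 -0.045 -0.02 bench -0.0001 p90.. [0.0138 0.0152 0.0161 0.017 ] 451
scene0 -0.02 0.03 bench -0.0001 p90.. [0.014  0.0151 0.0161 0.0171] 1008
scene0 0.06 0.08 bench -0.0008 p90.. [0.0021 0.0104 0.0121 0.0131] 451
scene0 0.08 0.095 bench -0.0005 p90.. [0.0058 0.0083 0.0104 0.0116] 353
scene0 0.1 0.13 bench -0.0008 p90.. [0.0013 0.0023 0.008  0.0093] 746
top0 -0.045 -0.02 bench 0.0005 p90.. [0.0136 0.0157 0.0175 0.0205] 301
top0 -0.02 0.03 bench 0.0006 p90.. [0.0118 0.015  0.0176 0.0191] 590
top0 0.06 0.08 bench -0.0004 p90.. [0.0057 0.0075 0.0113 0.0131] 229
top0 0.08 0.095 bench 0.0003 p90.. [0.0054 0.0072 0.0103 0.0121] 174
top0 0.1 0.13 bench -0.0008 p90.. [0.0038 0.0052 0.0075 0.0086] 334
0.0 80 z 0.0017 -0.0098 y -0.0261 0.0261
0.01 73 z 0.0019 -0.0099 y -0.019 0.019
0.02 51 z 0.0029 0.0 y -0.0144 0.014
0.03 36 z 0.0025 -0.0003 y -0.0139 0.0135
0.04 43 z 0.0028 0.0006 y -0.0146 0.0139
0.05 114 z 0.0048 -0.0003 y -0.0173 0.0159
0.06 43 z 0.0057 0.0031 y -0.0221 0.0202
0.07 45 z 0.0065 0.0033 y -0.0245 0.026
0.08 38 z 0.0085 0.0037 y -0.0271 0.0252
0.09 22 z 0.0094 0.0066 y -0.0271 0.0261
0.1 34 z 0.0095 0.0067 y -0.0277 0.0254
0.11 61 z 0.0096 0.0068 y -0.0249 0.0227
0.12 36 z 0.0102 0.0069 y -0.0165 0.0152
```

```bash
python3 - <<'E'
from h import *
from scipy.optimize import least_squares
S,o=pickle.load(open("scene7.pkl","rb")); W=cloud(S); p=o["position"];R=o["tool_rot"]
Q=(W-p)@R
m=(Q[...,2]>.004)&(Q[...,2]<.016)&(abs(Q[...,1])<.05)&(Q[...,0]>.088)&(Q[...,0]<.14)
P=Q[m]; print(len(P),P[:,0].max(),np.percentile(P[:,0],99))
f=lambda q:np.hypot(P[:,0]-q[0],P[:,1]-q[1])-q[2]
r=least_squares(f,[.1,0,.022],loss="soft_l1",f_scale=.002); print(r.x.round(4), np.std(f(r.x)))
# direct plane-intersection with bright ring mask
g=S["color"].astype(int).sum(2); print(g[m].min(),np.median(g[m]))
v,u=np.nonzero(m); X=onplane(S,np.c_[u,v],p[2]-.0096); P=((X-p)@R)
r=least_squares(f,[.1,0,.022],loss="soft_l1",f_scale=.002); print(r.x.round(4), np.std(f(r.x)))
E
```

```text
158 0.12353942507974129 0.12319393547703937
[ 0.099  -0.0009  0.0238] 0.002252904897597323
158 341.5
[ 0.0995 -0.0009  0.0238] 0.002366018379900904
```

play_rows(
  commands=[
    {"grip": 1, "x": 0, "y": 0, "z": 0, "rx": 0, "ry": 0, "rz": 0.1},
    {"grip": 1, "x": 0, "y": 0, "z": 0, "rx": 0, "ry": 0, "rz": 0.135},
    {"grip": 1, "x": 0, "y": 0, "z": 0, "rx": 0, "ry": 0, "rz": 0.1},
    {"grip": 1, "x": -0.0056, "y": 0.0151, "z": 0, "rx": 0, "ry": 0, "rz": 0},
    {"grip": 1, "x": -0.01405, "y": 0.03765, "z": 0, "rx": 0, "ry": 0, "rz": 0},
    {"grip": 1, "x": -0.01405, "y": 0.03765, "z": 0, "rx": 0, "ry": 0, "rz": 0},
    {"grip": 1, "x": -0.01405, "y": 0.03765, "z": 0, "rx": 0, "ry": 0, "rz": 0},
    {"grip": 1, "x": -0.01405, "y": 0.03765, "z": 0, "rx": 0, "ry": 0, "rz": 0},
    {"grip": 1, "x": -0.01405, "y": 0.03765, "z": 0, "rx": 0, "ry": 0, "rz": 0},
    {"grip": 1, "x": -0.01405, "y": 0.03765, "z": 0, "rx": 0, "ry": 0, "rz": 0},
    {"grip": 1, "x": -0.01405, "y": 0.03765, "z": 0, "rx": 0, "ry": 0, "rz": 0},
    {"grip": 1, "x": 0, "y": 0, "z": 0, "rx": 0, "ry": 0, "rz": 0},
  ],
  squeeze=70,
)

```text
time_s: 18.35
position: [0.434, 0.007, 0.1502]
tool_rot: [[0.966, 0.258, -0.001], [0.258, -0.966, -0.0], [-0.001, -0.0, -1.0]]
ft_force: [0.0, 0.9, -1.9]
grip_width: 0.0246
```

play_rows(
  commands=[
    {"grip": 1, "x": -0.0084, "y": 0.0226, "z": 0, "rx": 0, "ry": 0, "rz": 0},
    {"grip": 1, "x": 0, "y": 0, "z": 0, "rx": 0, "ry": 0, "rz": 0},
    {"grip": 1, "x": 0, "y": 0, "z": 0, "rx": 0, "ry": 0, "rz": 0},
  ],
  squeeze=70,
)

```text
time_s: 18.73
position: [0.4322, -0.014, 0.1504]
tool_rot: [[0.966, 0.26, -0.001], [0.26, -0.966, 0.0], [-0.0, -0.001, -1.0]]
ft_force: [-0.6, 0.6, -2.5]
grip_width: 0.0243
```

```bash
cat > chk.py <<'E'
from rig import optics,env
from h import *
import sys
o=env.observe(); p=o["position"];R=o["tool_rot"]; st=np.array([.5273,.0108])
rc=p+R@[.099,0,.0096]; d=st-rc[:2]
print("ring",rc.round(4),"need dx,dy tool",(R[:2,:2].T@d).round(4),"w",o["grip_width"],"F",o["ft_force"].round(1))
S=optics.get_image("scene"); pickle.dump((S,o),open(sys.argv[1]+".pkl","wb"))
u,v=np.round(proj(S,rc)[0]).astype(int)
a=overlay(S,[(circ(rc,.018,rc[2]),(0,0,255))],(u,v),30)
b=overlay(S,[(circ(st,.014,.097),(0,255,0)),(circ(st,.009,.103),(0,255,0))],(264,192),30)
cv2.imwrite("pics/"+sys.argv[1]+".png",np.hstack([a,b]))
Q=(cloud(S)-p)@R
m=(Q[...,2]>.004)&(Q[...,2]<.016)&(abs(Q[...,1])<.05)&(Q[...,0]>.088)&(Q[...,0]<.14)
P=Q[m]; print("ring cloud z",np.median(P[:,2]),"xmax",P[:,0].max(),"y",P[:,1].min(),P[:,1].max())
E
python3 chk.py k1
```

```text
ring [0.5278 0.0118 0.1408] need dx,dy tool [-0.0007  0.0008] w 0.024349220782416154 F [-0.6  0.6 -2.5]
ring cloud z 0.009968603991618056 xmax 0.12394254639603558 y -0.028507556592027583 0.021630005071586775
```

View pics/k1.png

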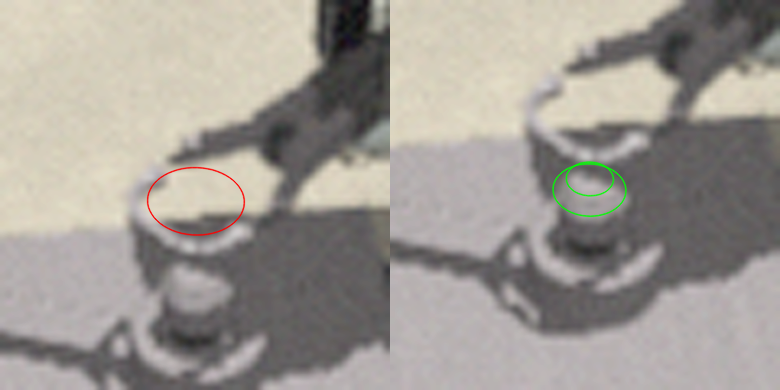

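play_rows(
  commands=[
    {"grip": 1, "x": -0.0007, "y": 0.0008, "z": 0.01, "rx": 0, "ry": 0, "rz": 0},
    {"grip": 1, "x": 0, "y": 0, "z": 0.012, "rx": 0, "ry": 0, "rz": 0},
    {"grip": 1, "x": 0, "y": 0, "z": 0.006, "rx": 0, "ry": 0, "rz": 0},
    {"grip": 1, "x": 0, "y": 0, "z": 0, "rx": 0, "ry": 0, "rz": 0},
    {"grip": 1, "x": 0, "y": 0, "z": 0, "rx": 0, "ry": 0, "rz": 0},
  ],
  squeeze=70,
)

```text
time_s: 19.4
position: [0.4322, -0.0156, 0.1228]
tool_rot: [[0.966, 0.259, 0.0], [0.259, -0.966, -0.0], [0.0, 0.0, -1.0]]
ft_force: [0.1, 0.5, -2.3]
grip_width: 0.0242
```

```bash
python3 chk.py k2
```

```text
ring [0.5278 0.0101 0.1132] need dx,dy tool [-0.0003 -0.0008] w 0.024155497351069755 F [ 0.1  0.5 -2.3]
ring cloud z 0.010624579057603806 xmax 0.12282644297675945 y -0.03016215978792418 0.02263731359562445
```

View pics/k2.png

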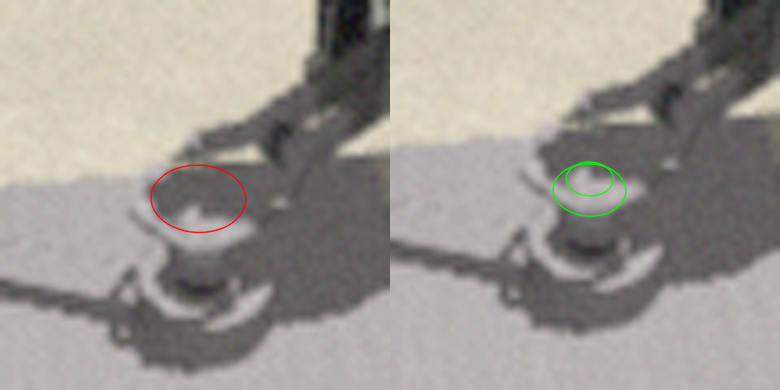

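play_rows(
  commands=[
    {"grip": 1, "x": -0.0003, "y": -0.0004, "z": 0.005, "rx": 0, "ry": 0, "rz": 0},
    {"grip": 1, "x": 0, "y": 0, "z": 0.005, "rx": 0, "ry": 0, "rz": 0},
    {"grip": 1, "x": 0, "y": 0, "z": 0.005, "rx": 0, "ry": 0, "rz": 0},
    {"grip": 1, "x": 0, "y": 0, "z": 0, "rx": 0, "ry": 0, "rz": 0},
    {"grip": 1, "x": 0, "y": 0, "z": 0, "rx": 0, "ry": 0, "rz": 0},
  ],
  squeeze=70,
)

```text
time_s: 20.08
position: [0.4317, -0.0153, 0.1077]
tool_rot: [[0.966, 0.259, 0.0], [0.259, -0.966, -0.0], [0.0, 0.0, -1.0]]
ft_force: [-0.1, -0.8, -2.5]
grip_width: 0.0248
```

```bash
python3 chk.py k3
```

```text
ring [0.5273 0.0104 0.0981] need dx,dy tool [ 0.0001 -0.0004] w 0.02477142895230375 F [-0.1 -0.8 -2.5]
ring cloud z 0.009994120887951369 xmax 0.12283036734890784 y -0.0287625155259617 0.022910488072220705
```

View pics/k3.png

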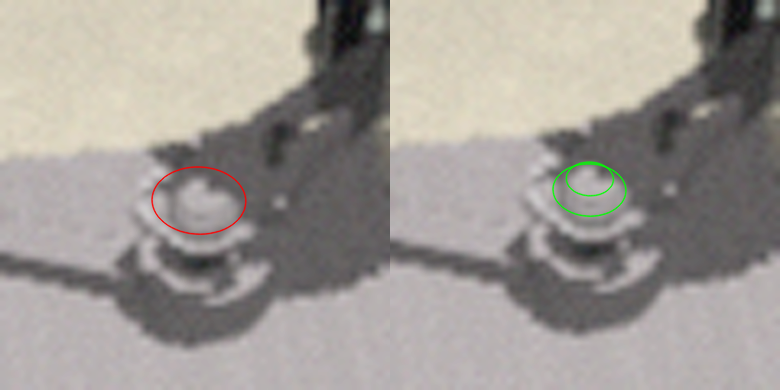

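The circlip surrounds the stub tip (centre at crop (198,200)) with no contact force. Lowering on.

play_rows(
  commands=[
    {"grip": 1, "x": 0, "y": 0, "z": 0.003, "rx": 0, "ry": 0, "rz": 0},
    {"grip": 1, "x": 0, "y": 0, "z": 0.003, "rx": 0, "ry": 0, "rz": 0},
    {"grip": 1, "x": 0, "y": 0, "z": 0.003, "rx": 0, "ry": 0, "rz": 0},
    {"grip": 1, "x": 0, "y": 0, "z": 0.003, "rx": 0, "ry": 0, "rz": 0},
    {"grip": 1, "x": 0, "y": 0, "z": 0.003, "rx": 0, "ry": 0, "rz": 0},
    {"grip": 1, "x": 0, "y": 0, "z": 0, "rx": 0, "ry": 0, "rz": 0},
  ],
  squeeze=70,
)

```text
time_s: 20.88
position: [0.4315, -0.0152, 0.0924]
tool_rot: [[0.966, 0.259, -0.0], [0.259, -0.966, 0.0], [-0.0, -0.0, -1.0]]
ft_force: [0.2, -0.3, -2.9]
grip_width: 0.0244
```

play_rows(
  commands=[
    {"grip": 1, "x": 0, "y": 0, "z": 0.003, "rx": 0, "ry": 0, "rz": 0},
    {"grip": 1, "x": 0, "y": 0, "z": 0.002, "rx": 0, "ry": 0, "rz": 0},
    {"grip": 1, "x": 0, "y": 0, "z": 0, "rx": 0, "ry": 0, "rz": 0},
    {"grip": 1, "x": 0, "y": 0, "z": 0, "rx": 0, "ry": 0, "rz": 0},
    {"grip": 1, "x": 0, "y": 0, "z": 0, "rx": 0, "ry": 0, "rz": 0},
  ],
  squeeze=70,
)

```text
time_s: 21.5
position: [0.4317, -0.0152, 0.0877]
tool_rot: [[0.966, 0.259, 0.0], [0.259, -0.966, -0.0], [0.0, 0.0, -1.0]]
ft_force: [1.1, 0.2, -2.5]
grip_width: 0.0245
```

```bash
python3 chk.py k4; python3 - <<'E'
from rig import optics
import cv2
im=optics.get_image("top"); cv2.imwrite("pics/t9.png",im["color"])
E
```

```text
ring [0.5273 0.0104 0.0781] need dx,dy tool [ 0.0001 -0.0004] w 0.024525923093957264 F [ 1.1  0.2 -2.5]
ring cloud z 0.010378625282447474 xmax 0.12400272892193376 y -0.029008667825891513 0.023400911593225226
```

View pics/k4.png

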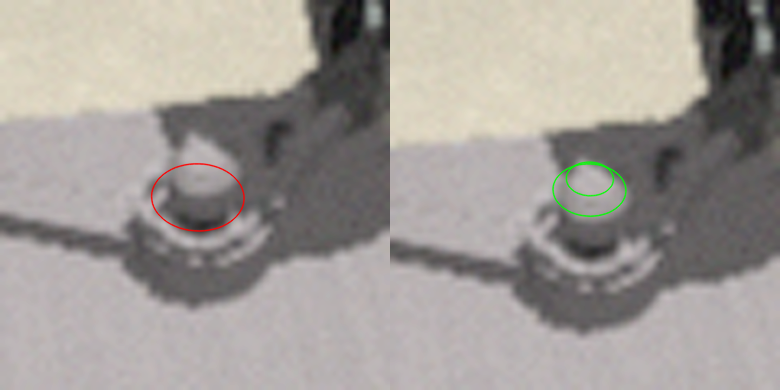

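View pics/t9.png

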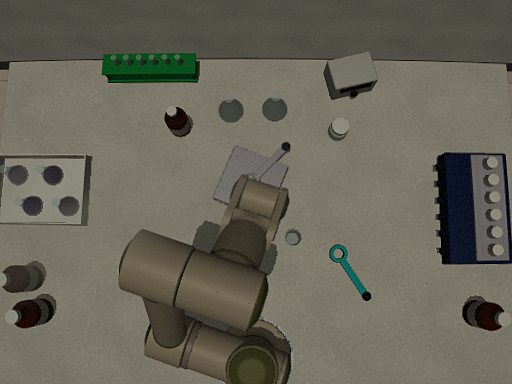

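The circlip lies level around the groove, close above the lever's eye (crop (198,235)), and the wrist force is only the pliers' weight. Nothing else has moved. Handing in.

```bash
python3 -c "
from rig import order,env
print(env.observe()['time_s']); print(order.close_job())"
```

```text
21.6
the job is handed in; nothing more can be done
None
```

I hung the steel lever on the stub, set the spread circlip around the groove just above its eye, and handed the job in at 21.6 s. The hand-in gives no verdict, so success rests on my own checks below.

- **Lever:** it was let go flat on the unit's top. Both cameras afterwards showed the eye around the stub, and the top view matched a centred eye to within about 1 mm.
- **Circlip:** measured from the arm's pose, the ring centre was under 1 mm from the stub's axis and at 78 mm height, against 77 mm for the middle of the groove. The ring's height on the pliers is only known to about 1.5 mm.
- **Pliers:** the handles were still squeezed and the tool was level. The wrist force was about 2.5 N, which is only the weight of the pliers, so the circlip was not pressing on the lever.
- **Vessels:** I touched none of them. In the last top picture they and the turquoise look-alike stood where they started, except the crucible, which the arm hid.

Two small disagreements:
- The scene camera read about 1 mm off the arm's own frame. The offset was the same for the lever, ring and stub, so it cancelled out.
- The gripper read 24 to 25 mm on the squeezed handles instead of the stated 30 mm. The pictures showed the handles parallel and the circlip fully spread.

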